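# Tip the vial block over the step into the heater bay and start it

### The arm

A 6-joint arm with a two-finger parallel gripper is mounted at the origin on a cart in front of the work surface, level with it; the furniture and walls round the work are solid. World frame = base frame: x ahead of the robot, y to its left, z up, the work surface at z = 0. Lengths are in m, angles in rad, forces in N, time in s.
With the tool pointing down it reaches from about 0.3 to 0.775 m from the base axis. Payload 14.6 kg.
Tool frame: the origin (TCP) lies at the very end of the fingers, on their centre line; the grasp point (between the pads) lies 19 mm behind it (ctrl.hold_point_z is the distance from the TCP to the grasp point, in m); x points along the fingers, y is the direction in which the jaws open and shut, and the axes are right-handed (so a half turn about x gives the same grasp; the last joint's range is limited). The gripper opens to 94 mm and grips with 3 to 60 N. Pads are 16 mm wide; open, the fingers measure 119 mm over their backs; the gripper's body (75 mm by 177 mm) begins 78 mm behind the grasp point.
Start: joints at [-1.391, 0.3, 1.521, -0, 1.321, -0.067], TCP at [0.134, -0.533, 0.205] pointing down, gripper open.
Joint ranges: [-3.03, 3.03], [-0.79, 2.21], [0.23, 2.52], [-1.04, 4.18], [0, 3.07], [-2.55, 2.55]. Speed limits (rad/s): [2.22, 2.22, 2.57, 3.14, 3.14, 3.14].

### API

Orientations are given as [roll, pitch, yaw] about the fixed x, y, z axes, in that order (R = Rz(yaw) Ry(pitch) Rx(roll)).
In Python, from station import get_obs, camera, ticket, ctrl gives the robot as it stands.
- The arm moves only by the tool step_arm, never from a script. Its argument "motion" is a list that holds one entry, the list of rows, each a list of 6 numbers: the shift along the tool's x, y, z in m, then the turn, a rotation vector about the tool's x, y, z in degrees. A call has 1 to 12 rows; each row shifts and turns the commanded pose from where the row before left it, along the tool's axes as they then stand; what a row does not reach is not made up. A row lasts 1/8 s, in which the tool goes at most 62.5 mm and 10.7 degrees, less where a joint would pass 70% of its speed; a pose out of reach is approached as far as the arm can. A call is refused whole if a number of a shift passes 0.0625 or a number of a turn 10.7, either way. A call with a gripper value outside its range is refused whole. "fingers" is the finger opening in m, from 0 to 0.094, set as the call begins (left out, the last holds). The fingers move at their own pace and stop on an object; "squeeze" is the grip in N (left out, the last holds). Time passes only in rows, so rows that do not move let the fingers close. It gives the time, the measured TCP pose, the force and the opening at its end, in the units of the state.
- get_obs(): the state, without advancing time (a new reading comes with each control period).
- camera(name): name is "side" or "top" or "wrist"; returns a dict with "pixels" (384x512x3 uint8, red, green, blue), "fx", "fy", "cx", "cy" (pixels), "k1" (the pictures are not rectified: a ray, as slopes to the right and down, at radius r is drawn at 1 + k1 r^2 times it, then the intrinsics apply), "extrinsics" (4x4, takes a point from world to camera coordinates); the wrist camera has in their place "T_tool_cam" (4x4, takes a point from camera to tool coordinates, whose origin is the TCP and whose axes are the tool frame's). Camera axes: x right, y up, looking along -z (the intrinsics and any distortion apply to the point x, -y, -z); pixel columns grow to the right and rows downward; lengths in m; the calibration is good to about 2 mm. A picture is of the moment at which its call begins: read the wrist's pose just before it. There is no depth.
- ticket.hand_in(): hands the job in, once; it reports no verdict.
The state is a dict: "time_s": time; "qpos": joint angles; "joint_vel": joint speeds; "tau": joint torques, N m; "ee_pos": TCP position; "eef_rot": TCP orientation; "force": force on the tool from outside, world axes, zero at the start; "moment": the same for the moment, N m; "grip_width": finger opening in m.
Only numpy, scipy, OpenCV 4.12 (cv2) and the standard library are available. Lean on these libraries where they do the work, as an engineer would, in place of code of your own. Each camera call takes 0.05 s, during which the arm holds its last target.

### The job

The blue vial block lies on the loading step of the dry-block heater. Push it forward until it tips over the edge of the step and leans there with its front edge on the dark heating plate; then take hold of its raised end and swing it up gently, without letting it slam down, until it stands on the plate with its wells facing up, and push it fully home against the rear wall so that the sensor pin is pressed in. Then turn the start key clockwise to its stop and let it spring back, leaving the block in place and the bottle, vials and beaker round about undisturbed.

Things in the scene. Friction and masses are not known exactly. Their poses are not given: they have to be found in the camera images.
- heater: Fixed white dry-block heater, 183 mm deep (x), 160 mm wide (y). Origin on the worktop under the middle of the step edge; x points from the loading step to the heating bay, roughly away from the robot, y left, z up. A grey console 44 mm high stands at its left beside the step (x -106 to -26 mm, y 78 to 150 mm) and carries the key
- step_edge (a point): Middle of the step's edge. The loading step's flat dark grey metal top runs from here 106 mm back (heater -x), 64 mm above the worktop and 38 mm above the heating plate
- plate (a point): Centre of the dark heating plate in the bay, 26 mm above the worktop. The bay is 65 mm from the step's upright face to the rear wall, too short for the leaning block to turn upright in without its foot being drawn back a little, and 148 mm wide between two side cheeks that stand 8 mm above the plate
- rear_wall (a point): Middle of the upper edge of the bay's upright rear wall, 32 mm above the plate, 12 mm thick. From here a steel lead-in lip flares up and outwards, to 53 mm above the plate and 12 mm farther from the step. A block pushed on too far before it tips (rubbing on the pusher holds its rear end down) catches on this lip; it tips freely if the push is eased now and then
- block: Loose blue anodised vial block, 100 mm long (x), 110 mm wide (y), 40 mm thick (z), 0.6 to 0.95 kg; three 30 mm wells in its -x end face, pitch 35 mm. At the start it lies flat on the loading step, wells towards the robot. Origin: centre of its underside as it lies; x points to its foot face (front). Upright, its x points straight down. It can be gripped only across its thickness
- wells (a point): Centre of the block's well face (its -x end face, 40 x 110 mm), which must finally face up; then 100 mm above the heating plate
- front_edge (a point): Middle of the block's lower front edge, between underside and foot face. The block's mass centre is near its middle: it tips when about half its length is past the step edge, then leans at about 47 degrees with this edge on the plate some 35 mm past the step and the top of its foot face caught against the rear wall; it balances on this edge at about 68 degrees
- sensor (a joint): Spring-loaded steel sensor pin, 11 mm thick, that sticks 8 mm out of the middle of the bay's rear wall, 18 mm above the plate. 0 = fully out, 0.008 m = flush with the wall (about 1.2 N); the standing block's face presses it in; a block set down on top of it does not stand
- start_key (a joint): Spring-return start key on the console. 0 = at rest (run), grows as it is turned clockwise seen from above, to the stop at 1.2 rad (start); the spring needs about 0.11 N m there and turns it back when let go
- key_grip (a point): Middle of the key's black upright bow, on its axis, 81 mm above the worktop; the bow is 34 mm long, 9 mm thick, 28 mm high (67 to 95 mm above the worktop). At rest its 34 mm length lies along the heater's x
- vial_a: Bystander: amber 15 ml vial with black cap, 28 mm across, 63 mm high, right of the heater bay; origin at its foot
- vial_b: Bystander: amber 15 ml vial with black cap, 28 mm across, 63 mm high, right of the heater bay; origin at its foot
- glass_beaker: Bystander: small beaker, 59 mm across, 62 mm high, left of the heater; origin at its foot
- bottle: Bystander: capped amber bottle, 47 mm across, 111 mm high, farther left; origin at its foot
Things that resemble listed ones, but are neither listed nor needed, are in the scene too. There is more than one size of the block; the one meant has the size given above.

How it is judged:
By the outcome, as a careful person would: the job done as asked, in the order asked, and still so for the second after the job is handed in, with the robot touching nothing.
It also fails if it takes over 72 s, if anything falls off the work surface, if the arm or the gripper's body presses on something with over 40 N, if the wrist force passes 120 N, or if a joint passes its speed limit or range.

## Working session

There is one attempt and no reset: what is moved stays moved. The work goes in short steps, Python scripts to look and compute and a tool call to move; the robot and the scene stay as the last step left them, time stands still between calls to the robot, and variables do not carry over. Pictures are saved under pics/ and viewed, and the job is handed in when it is done.

Besides the shell and the picture viewer there is one more tool, called after "Emit:" as name(argument=value, ...), one argument or row to a line, values as JSON. step_arm: Moves the arm, as the interface text tells. Its arguments: {"type":"object","properties":{"motion":{"type":"array","items":{"type":"array","items":{"type":"array","items":{"type":"number"}}}},"fingers":{"type":"number"},"squeeze":{"type":"number"}},"required":["motion"]}

```bash
ls; mkdir -p pics
python3 - <<'E'
from station import get_obs, camera, ticket, ctrl
import cv2
print(get_obs()); print(ctrl.hold_point_z)
for n in ["side","top","wrist"]:
    c=camera(n); cv2.imwrite(f"pics/{n}0.png",c["pixels"][:,:,::-1])
    print(n,{k:v for k,v in c.items() if k!="pixels"})
E
```

```text
pics
{'time_s': 0.0, 'qpos': array([-1.39060269e+00,  3.00493459e-01,  1.52156928e+00, -1.27774748e-05,
        1.32069786e+00, -6.66102185e-02]), 'joint_vel': array([-0.0005925 , -0.00022002,  0.00053838, -0.00058394, -0.00045232,
       -0.00041196]), 'tau': array([ 4.82983596e-04, -5.31805015e+01, -3.52736735e+01,  7.08830310e-02,
        2.44265457e-02, -9.55525502e-05]), 'ee_pos': array([ 0.13431032, -0.53308232,  0.20487906]), 'eef_rot': array([-1.62681038,  1.56962831,  1.7615893 ]), 'force': array([-0.02827481,  0.15200109,  0.10424928]), 'moment': array([-0.03098709,  0.01437229,  0.0096669 ]), 'grip_width': 0.09434144878617753}
0.0188
side {'fx': 410.2444664033855, 'fy': 410.2444664033855, 'cx': 258.71440811135363, 'cy': 195.8662171612335, 'k1': -0.024655545372707362, 'extrinsics': array([[ 0.99900964, -0.04420102, -0.00509969, -0.51972658],
       [ 0.02563706,  0.47814791,  0.87790507,  0.03648965],
       [-0.0363659 , -0.87716637,  0.47880756, -1.43047714],
       [ 0.        ,  0.        ,  0.        ,  1.        ]])}
top {'fx': 442.59564339348526, 'fy': 442.59564339348526, 'cx': 261.95918466619094, 'cy': 188.54069436010687, 'k1': -0.01871387251770622, 'extrinsics': array([[-0.02540307, -0.99960044, -0.01239545, -0.22764981],
       [ 0.9815828 , -0.02728982,  0.18907797, -0.54480546],
       [-0.18934069, -0.007364  ,  0.98188384, -1.48388128],
       [ 0.        ,  0.        ,  0.        ,  1.        ]])}
wrist {'fx': 337.14633272244646, 'fy': 337.14633272244646, 'cx': 255.92026862262117, 'cy': 190.8469830468414, 'k1': -0.010886140400860776, 'T_tool_cam': array([[-3.42064242e-04,  2.77671671e-01, -9.60675974e-01,
        -1.78638926e-01],
       [ 9.99999172e-01, -1.09701781e-03, -6.73145519e-04,
        -4.47715014e-04],
       [-1.24079209e-03, -9.60675408e-01, -2.77671066e-01,
        -8.03680536e-02],
       [ 0.00000000e+00,  0.00000000e+00,  0.00000000e+00,
         1.00000000e+00]])}
```

View pics/top0.png

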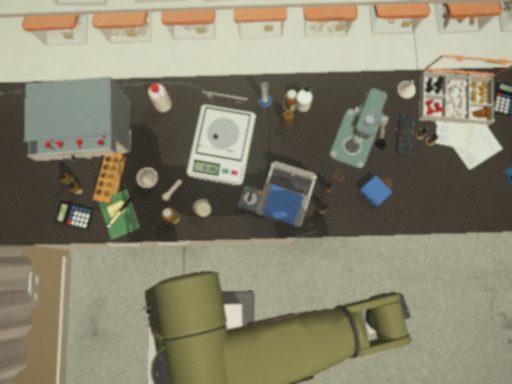

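View pics/side0.png

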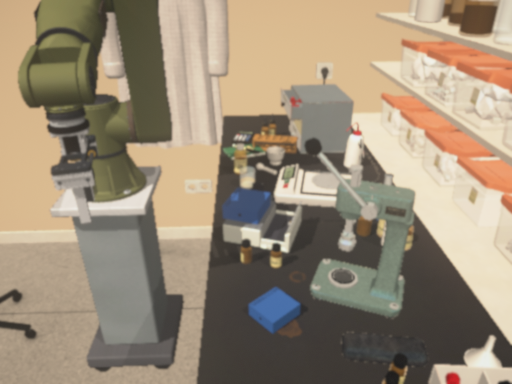

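View pics/wrist0.png

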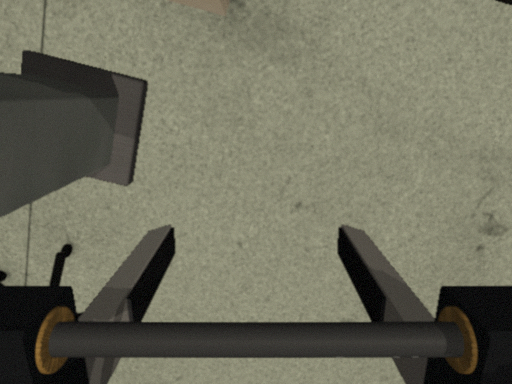

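```bash
cat > h.py <<'E'
import numpy as np, cv2
from scipy.spatial.transform import Rotation as R
from station import get_obs, camera
def crop(img,x0,y0,x1,y1,s,fn):
    cv2.imwrite(fn,cv2.resize(img[y0:y1,x0:x1,::-1],None,fx=s,fy=s,interpolation=cv2.INTER_CUBIC))
def ext(c,obs=None):
    if "extrinsics" in c: return c["extrinsics"]
    T=np.eye(4);T[:3,:3]=R.from_euler('xyz',obs["eef_rot"]).as_matrix();T[:3,3]=obs["ee_pos"]
    return np.linalg.inv(T@c["T_tool_cam"])
def proj(c,E,P):
    P=np.atleast_2d(P);p=P@E[:3,:3].T+E[:3,3]
    u=p[:,0]/-p[:,2];v=-p[:,1]/-p[:,2];r2=u*u+v*v;f=1+c["k1"]*r2
    return np.c_[c["fx"]*u*f+c["cx"],c["fy"]*v*f+c["cy"]]
def ray(c,E,px):
    u=(px[0]-c["cx"])/c["fx"];v=(px[1]-c["cy"])/c["fy"];a,b=u,v
    for _ in range(5):
        f=1+c["k1"]*(a*a+b*b);a,b=u/f,v/f
    d=E[:3,:3].T@np.array([a,-b,-1]);o=-E[:3,:3].T@E[:3,3];return o,d
def atz(c,E,px,z):
    o,d=ray(c,E,px);return o+d*(z-o[2])/d[2]
E
python3 - <<'E'
from h import *
c=camera("top");crop(c["pixels"],220,140,340,240,6,"pics/top1.png")
c=camera("side");crop(c["pixels"],205,130,335,280,4,"pics/side1.png")
E
```

```text
(no output)
```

View pics/top1.png

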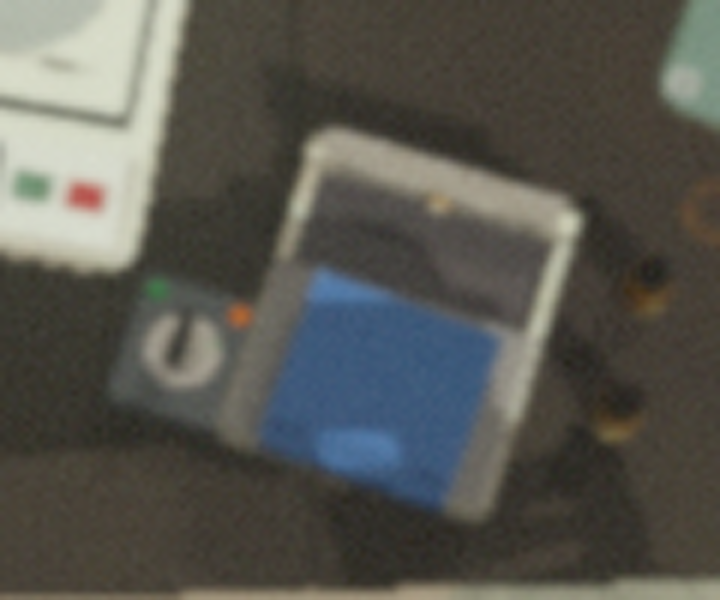

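View pics/side1.png

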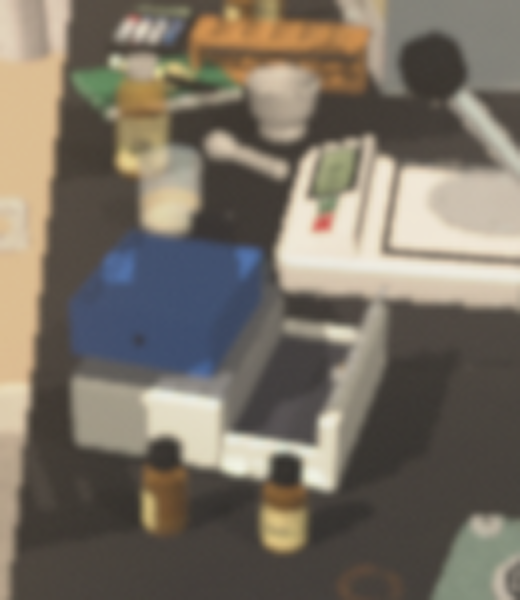

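Run:
```python
from h import *
c=camera("top");E=ext(c)
P=lambda a,b,z:atz(c,E,(220+a/6-.42,140+b/6-.42),z)
B=[P(318,268,.104),P(500,338,.104),P(445,510,.104),P(262,447,.104)]
for b in B:print("blk",b)
for i in range(4):
    d=B[(i+1)%4]-B[i];print(np.linalg.norm(d),np.degrees(np.arctan2(d[1],d[0])))
print("blk c",np.mean(B,0))
L=[P(315,135,.079),P(583,210,.079)];print(L);d=L[1]-L[0];print(np.linalg.norm(d),np.degrees(np.arctan2(d[1],d[0])))
S=[P(220,440,.064),P(485,522,.064)];print(S);d=S[1]-S[0];print(np.linalg.norm(d),np.degrees(np.arctan2(d[1],d[0])))
print("key",P(182,350,.067))
```

```text
blk [ 0.54190613 -0.27838742  0.104     ]
blk [ 0.49947045 -0.37815091  0.104     ]
blk [ 0.40463597 -0.34393821  0.104     ]
blk [ 0.44214661 -0.24452654  0.104     ]
0.10841374374538795 -113.04309935210263
0.1008170974441489 160.16247246737757
0.10625313313979082 69.32718879797018
0.10534952029692657 -18.748500087467512
blk c [ 0.47203979 -0.31125077  0.104     ]
[array([ 0.62478254, -0.27943088,  0.079     ]), array([ 0.57644731, -0.43070284,  0.079     ])]
0.1588064878844739 -107.7200009721461
[array([ 0.45212873, -0.22059044,  0.064     ]), array([ 0.40156945, -0.36866264,  0.064     ])]
0.1564660194118004 -108.85248199987205
key [ 0.50393425 -0.20020872  0.067     ]
```

```bash
cat >> h.py <<'E'
def pose():
    o=get_obs();T=np.eye(4);T[:3,:3]=R.from_euler('xyz',o["eef_rot"]).as_matrix();T[:3,3]=o["ee_pos"];return T
# heater frame
HY=-18.2; H0=np.array([.5276,-.327,0])
import json,os
if os.path.exists("heater.json"):
    j=json.load(open("heater.json"));HY=j["yaw"];H0=np.array(j["o"]+[0.])
def Hm():
    T=np.eye(4);T[:3,:3]=R.from_euler('z',HY,degrees=True).as_matrix();T[:3,3]=H0;return T
def inH():
    return np.linalg.inv(Hm())@pose()
def go(Rh,p,T=None):
    """delta (tool axes) to reach heater-frame pose; shift in current tool axes (m), then rotvec deg"""
    if T is None:T=pose()
    G=Hm()@np.block([[np.asarray(Rh),np.asarray(p,float)[:,None]],[0,0,0,1]])
    D=np.linalg.inv(T)@G
    return D[:3,3],R.from_matrix(D[:3,:3]).as_rotvec(degrees=True)
E
python3 - <<'E'
from h import *
np.set_printoptions(precision=4,suppress=True)
print(pose());print(inH())
E
```

```text
[[-0.0001  0.2443 -0.9697  0.1343]
 [ 0.0004 -0.9697 -0.2443 -0.5333]
 [-1.     -0.0004 -0.      0.2053]
 [ 0.      0.      0.      1.    ]]
[[-0.0002  0.5349 -0.8449 -0.3092]
 [ 0.0003 -0.8449 -0.5349 -0.3188]
 [-1.     -0.0004 -0.      0.2053]
 [ 0.      0.      0.      1.    ]]
```

Emit:
step_arm(
  motion=[
    [[0,0,0,8.1,0,0],[0,0,0,8.1,0,0],[0,0,0,8.1,0,0],[0,0,0,8.1,0,0],[-0.0025,-0.053,-0.035,0,0,0],[-0.0025,-0.053,-0.035,0,0,0],[-0.0025,-0.053,-0.035,0,0,0],[-0.0025,-0.053,-0.035,0,0,0],[-0.0025,-0.053,-0.035,0,0,0],[-0.0025,-0.053,-0.035,0,0,0],[0,0,0,0,0,0],[0,0,0,0,0,0]],
  ],
  fingers=0.07,
)

```text
time_s: 1.8
ee_pos: [0.4281, -0.3013, 0.22]
eef_rot: [0.213, 1.57, 3.036]
force: [-0.3, 0.2, -0.4]
grip_width: 0.0703
```

Run:
```python
from h import *
np.set_printoptions(precision=4,suppress=True)
o=get_obs();print(o["qpos"],o["force"],o["grip_width"]);print(inH())
c=camera("wrist");cv2.imwrite("pics/w1.png",cv2.resize(c["pixels"][:,:,::-1],None,fx=1.5,fy=1.5))
np.save("w1.npy",c["pixels"]);import pickle;pickle.dump((c,o),open("w1.pkl","wb"))
```

```text
[-0.6831  0.2295  1.5755 -0.0002  1.337   1.2061] [-0.3256  0.1558 -0.4045] 0.07030220661115472
[[-0.0004 -0.0007 -1.     -0.1026]
 [-0.0001 -1.      0.0007 -0.0066]
 [-1.      0.0001  0.0004  0.22  ]
 [ 0.      0.      0.      1.    ]]
```

View pics/w1.png

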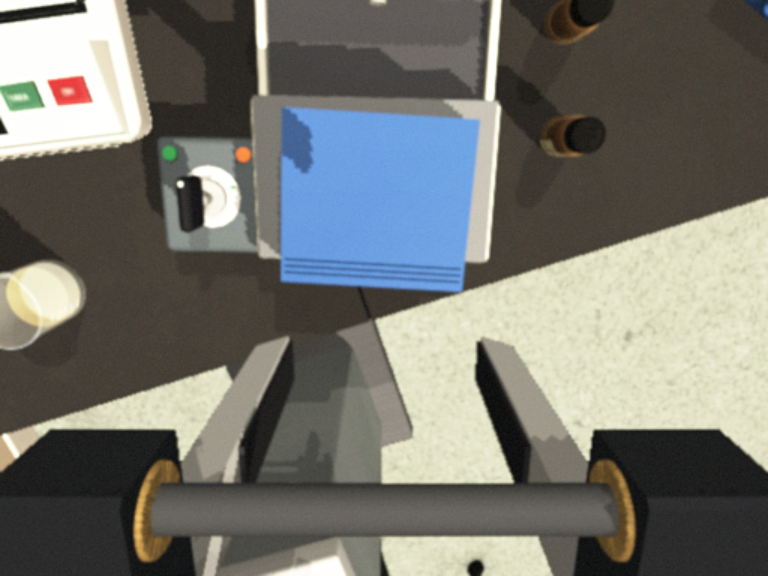

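```bash
cat > fit1.py <<'E'
from h import *
import pickle
from scipy.optimize import least_squares
np.set_printoptions(precision=4,suppress=True)
c,o=pickle.load(open("w1.pkl","rb"));E=ext(c,o)
S=1.5
def fit(pts,px,x0):
    pts=np.array(pts);px=(np.array(px)+.5)/S-.5
    def f(q):
        Rz=R.from_euler('z',q[2]).as_matrix()
        return (proj(c,E,pts@Rz.T+np.r_[q[:2],0])-px).ravel()
    s=least_squares(f,x0,loss='soft_l1');print(s.x[:2],np.degrees(s.x[2]));print(s.fun.reshape(-1,2).round(1).tolist());return s.x
print("heater")
h=fit([[0,.08,.064],[0,-.08,.064],[-.106,.08,.064],[-.106,-.08,.064],[-.026,.15,.044],[-.106,.15,.044]],
 [(252,96),(499,101),(259,257),(488,262),(158,138),(168,250)],[.5276,-.327,-.318])
print("block")
b=fit([[.05,.055,.104],[.05,-.055,.104],[-.05,-.055,.104],[-.05,.055,.104]],[(282,108),(478,121),(463,291),(280,284)],[.472,-.311,-.36])
json.dump(dict(yaw=float(np.degrees(h[2])),o=h[:2].tolist()),open("heater.json","w"))
Rz=R.from_euler('z',-h[2]).as_matrix();print("block in heater",(Rz@np.r_[b[:2]-h[:2],0])[:2],np.degrees(b[2]-h[2]))
E
python3 fit1.py; python3 -c "
from h import *
np.set_printoptions(precision=4,suppress=True)
print(inH())"
```

```text
heater
[ 0.5299 -0.3316] -19.36088840238995
[[-1.0, -1.0], [5.6, -0.6], [-0.3, 2.4], [3.9, 2.2], [-1.2, -1.3], [-0.2, 1.5]]
block
[ 0.4716 -0.3106] -21.263801913641608
[[-0.9, 0.5], [0.9, -0.6], [-0.7, 0.9], [0.7, -0.6]]
block in heater [-0.062   0.0004] -1.902913511251657
[[-0.0003  0.0185 -0.9998 -0.1063]
 [-0.0001 -0.9998 -0.0185 -0.0057]
 [-1.      0.0001  0.0003  0.2201]
 [ 0.      0.      0.      1.    ]]
```

Run:
```python
from h import *
import pickle
c,o=pickle.load(open("w1.pkl","rb"))
crop(c["pixels"],100,55,345,205,3.2,"pics/w1z.png")
```

```text
(no output)
```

View pics/w1z.png

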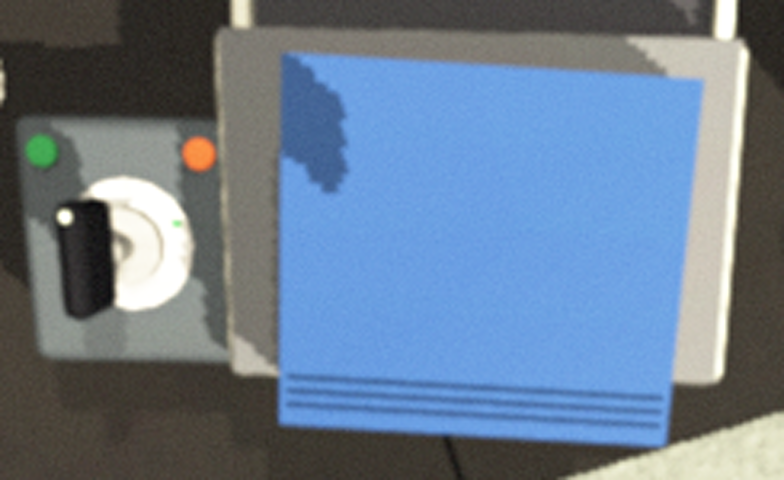

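```bash
cat > fit1.py <<'E'
from h import *
import pickle
from scipy.optimize import least_squares
np.set_printoptions(precision=4,suppress=True)
c,o=pickle.load(open("w1.pkl","rb"));E=ext(c,o)
hp=np.array([[0,.08,.064],[0,-.08,.064],[-.106,.08,.064],[-.106,-.08,.064],[-.026,.15,.044],[-.106,.15,.044]])
hx=(np.array([(217,28),(747,40),(233,376),(722,382),(18,118),(40,358)])+.5)/3.2-.5+[100,55]
bp=np.array([[.05,.055,.104],[.05,-.055,.104],[-.05,-.055,.104],[-.05,.055,.104]])
bx=(np.array([(283,53),(703,80),(665,444),(279,424)])+.5)/3.2-.5+[100,55]
def res(q,hl=True):
    out=[]
    for (p,x,k) in ((hp,hx,0),(bp,bx,3)):
        Rz=R.from_euler('z',q[k+2]).as_matrix()
        out.append(proj(c,E,p@Rz.T+np.r_[q[k:k+2],q[6]])-x)
    return np.vstack(out)
s=least_squares(lambda q:np.r_[res(q).ravel(),(q[6]/.003)],[.5276,-.327,-.33,.472,-.311,-.36,0])
h=s.x[:3];b=s.x[3:6];print(h,np.degrees(h[2]),b,np.degrees(b[2]),"dz",s.x[6]);print(res(s.x).round(1).tolist())
json.dump(dict(yaw=float(np.degrees(h[2])),o=h[:2].tolist()),open("heater.json","w"))
Rz=R.from_euler('z',-h[2]).as_matrix();print("block in heater",(Rz@np.r_[b[:2]-h[:2],0])[:2],np.degrees(b[2]-h[2]))
# overlay on top cam
t=camera("top");Et=ext(t)
im=cv2.resize(t["pixels"][140:240,220:340,::-1],None,fx=6,fy=6,interpolation=cv2.INTER_CUBIC)
def dr(p,q,col):
    Rz=R.from_euler('z',q[2]).as_matrix()
    for u in proj(t,Et,np.array(p)@Rz.T+np.r_[q[:2],0]):
        cv2.circle(im,tuple(int(v) for v in ((u-[220,140]+.5)*6-.5)),4,col,-1)
dr(hp,h,(0,255,0));dr(bp,b,(0,0,255));dr([[.077,.08,.079],[.077,-.08,.079],[-.066,.114,.095]],h,(0,255,255))
cv2.imwrite("pics/top_ov.png",im)
E
python3 fit1.py
```

```text
[ 0.5307 -0.3297 -0.3349] -19.188826533479208 [ 0.4719 -0.3108 -0.377 ] -21.599470692275045 dz -0.005612409864993074
[[-1.2, 0.0], [1.5, -0.6], [-0.6, 0.2], [1.0, 1.0], [-0.8, -0.7], [0.0, 0.6], [0.5, 0.7], [-0.8, 0.4], [-0.9, -0.4], [1.2, -1.0]]
block in heater [-0.0617 -0.0014] -2.410644158795835
```

View pics/top_ov.png

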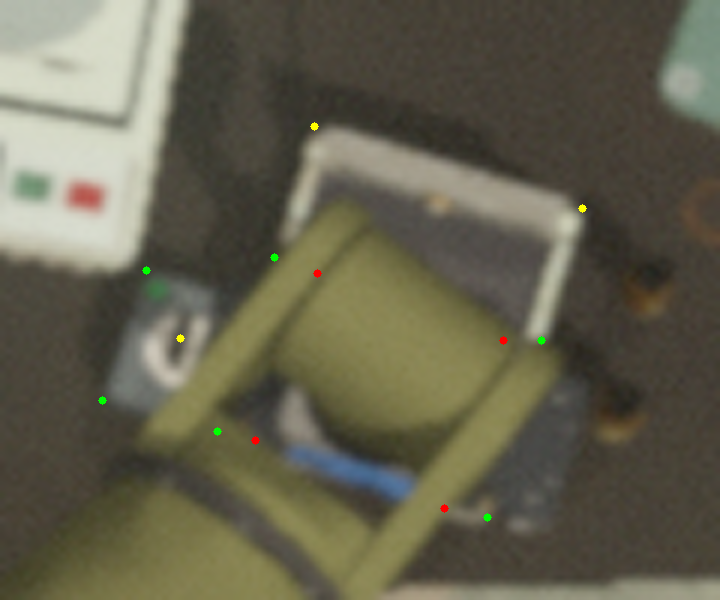

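Run:
```python
from h import *
np.set_printoptions(precision=4,suppress=True)
RD=np.array([[0,0,-1],[0,-1,0],[-1,0,0]])
print(inH());print(*go(RD,[-.145,-.002,.077]))
```

```text
[[-0.0002  0.0147 -0.9999 -0.1065]
 [-0.0001 -0.9999 -0.0147 -0.0076]
 [-1.      0.0001  0.0002  0.2201]
 [ 0.      0.      0.      1.    ]]
[ 0.1432 -0.0062  0.0384] [ 0.8412  0.0124 -0.005 ]
```

Emit:
step_arm(
  motion=[
    [[0,-0.006,0.0385,0.84,0,0],[0.03,0,0,0,0,0],[0.04,0,0,0,0,0],[0.04,0,0,0,0,0],[0.033,0,0,0,0,0],[0,0,-0.008,0,0,0],[0,0,-0.006,0,0,0],[0,0,-0.004,0,0,0],[0,0,-0.004,0,0,0],[0,0,-0.004,0,0,0]],
  ],
)

```text
time_s: 3.15
ee_pos: [0.418, -0.2921, 0.0777]
eef_rot: [0.593, 1.57, -2.882]
force: [-6.6, -1.7, 3.7]
grip_width: 0.0697
```

Run:
```python
from h import *
np.set_printoptions(precision=4,suppress=True)
print(inH()[:3,3],get_obs()["force"])
c=camera("wrist");cv2.imwrite("pics/w2.png",c["pixels"][:,:,::-1])
```

```text
[-0.1188 -0.0014  0.0777] [-6.628  -1.7193  3.7048]
```

View pics/w2.png

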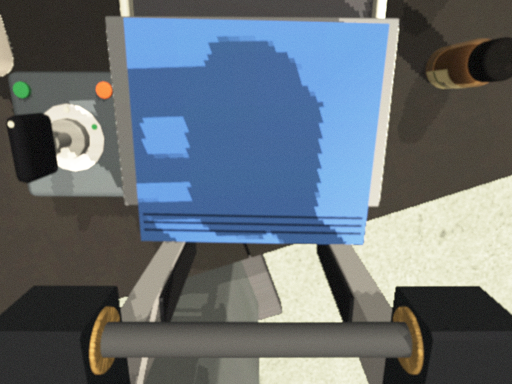

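Emit:
step_arm(
  motion=[
    [[0,0,-0.005,0,0,0],[0,0,-0.005,0,0,0],[0,0,-0.005,0,0,0],[0,0,-0.005,0,0,0],[0,0,-0.005,0,0,0],[0,0,-0.005,0,0,0],[0,0,-0.005,0,0,0],[0,0,-0.005,0,0,0],[0,0,-0.004,0,0,0],[0,0,-0.003,0,0,0],[0,0,0.003,0,0,0],[0,0,0.002,0,0,0]],
  ],
)

```text
time_s: 4.7
ee_pos: [0.4579, -0.3055, 0.0773]
eef_rot: [3.122, 1.57, -0.353]
force: [-0.3, -0.2, -0.5]
grip_width: 0.0699
```

Run:
```python
from h import *
np.set_printoptions(precision=4,suppress=True)
print(inH()[:3,3],get_obs()["force"])
c=camera("wrist");cv2.imwrite("pics/w3.png",c["pixels"][:,:,::-1])
c=camera("side");crop(c["pixels"],205,130,335,280,4,"pics/s3.png")
```

```text
[-0.0767 -0.001   0.0773] [-0.2685 -0.2318 -0.4858]
```

View pics/s3.png

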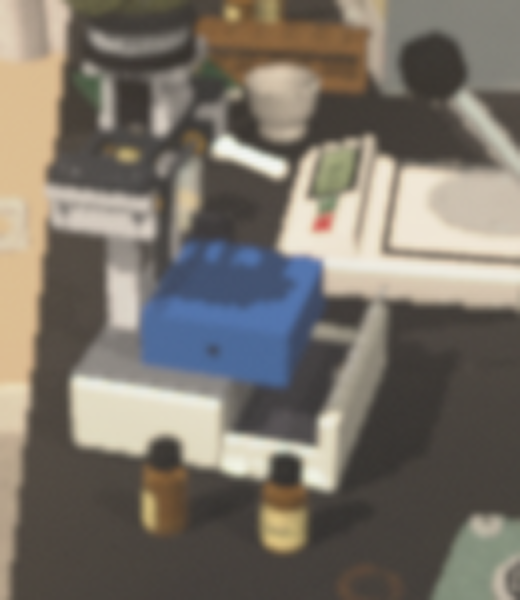

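View pics/w3.png

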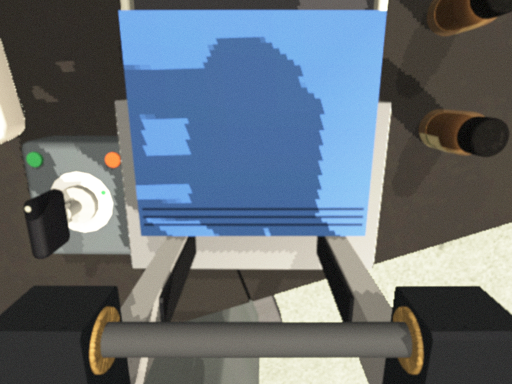

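Emit:
step_arm(
  motion=[
    [[0,0,-0.005,0,0,0],[0,0,-0.005,0,0,0],[0,0,-0.003,0,0,0],[0,0,0.004,0,0,0],[0,0,0,0,0,0],[0,0,-0.004,0,0,0],[0,0,-0.003,0,0,0],[0,0,0.004,0,0,0],[0,0,0,0,0,0],[0,0,0,0,0,0]],
  ],
)

```text
time_s: 6.05
ee_pos: [0.4694, -0.3095, 0.0772]
eef_rot: [-3.114, 1.571, -0.306]
force: [0.1, 0.7, 0.5]
grip_width: 0.0699
```

Run:
```python
from h import *
np.set_printoptions(precision=4,suppress=True)
print(inH()[:3,3],get_obs()["force"])
c=camera("side");crop(c["pixels"],205,130,335,280,4,"pics/s4.png")
```

```text
[-0.0645 -0.001   0.0772] [0.068  0.7357 0.4937]
```

View pics/s4.png

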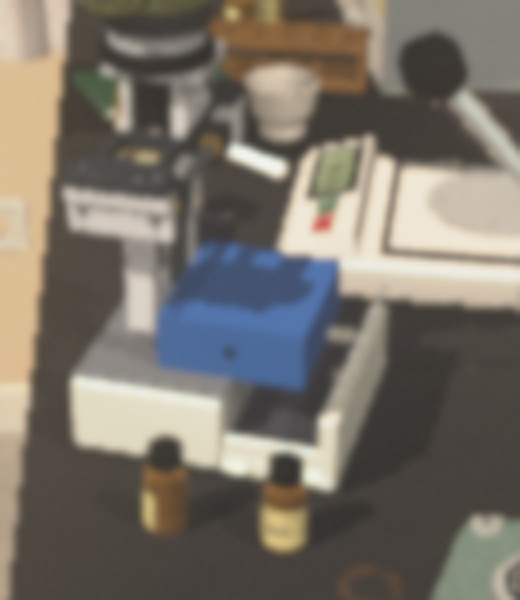

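Emit:
step_arm(
  motion=[
    [[0,0,-0.003,0,0,0],[0,0,-0.003,0,0,0],[0,0,0.004,0,0,0],[0,0,0,0,0,0],[0,0,-0.003,0,0,0],[0,0,-0.003,0,0,0],[0,0,0.004,0,0,0],[0,0,0,0,0,0],[0,0,0,0,0,0]],
  ],
)

```text
time_s: 7.22
ee_pos: [0.4732, -0.3108, 0.0772]
eef_rot: [-3.003, 1.571, -0.194]
force: [0.2, 0.7, 0.0]
grip_width: 0.0705
```

Run:
```python
from h import *
np.set_printoptions(precision=4,suppress=True)
print(inH()[:3,3],get_obs()["force"])
c=camera("side");crop(c["pixels"],205,130,335,280,4,"pics/s5.png")
```

```text
[-0.0605 -0.001   0.0772] [0.185  0.7026 0.0324]
```

View pics/s5.png

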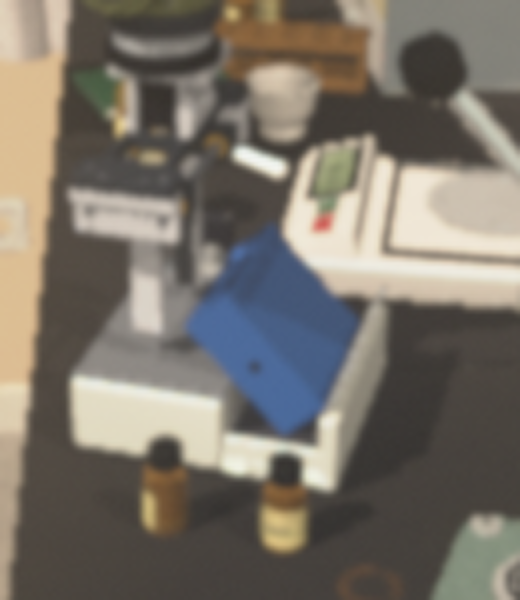

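Emit:
step_arm(
  motion=[
    [[0,0,0.01,0,0,0],[-0.05,0,0.01,0,0,0],[-0.06,0,0,0,0,0],[0,0,0,-10,0,0],[0,0,0,-10,0,0],[0,0,0,-10,0,0],[0,0,0,-10,0,0],[0,0,0,-10,0,0],[0,0,0,-10,0,0],[0,0,0,-10,0,0],[0,0,0,-10,0,0],[0,0,0,-10,0,0]],
  ],
  fingers=0.06,
)

```text
time_s: 8.78
ee_pos: [0.4537, -0.3041, 0.1871]
eef_rot: [-1.824, 1.571, 2.561]
force: [0.3, 0.1, -0.3]
grip_width: 0.0601
```

Emit:
step_arm(
  motion=[
    [[0,0,0,0,0,8.6],[0,0,0,0,0,8.6],[0,0,0,0,0,8.6],[0,0,0,0,0,8.6],[0,0,0,0,0,8.6],[0,0,0,0,0,0]],
  ],
)

```text
time_s: 9.52
ee_pos: [0.4541, -0.3025, 0.1863]
eef_rot: [1.578, 0.844, -0.324]
force: [0.3, 0.2, -0.1]
grip_width: 0.0598
```

Run:
```python
from h import *
np.set_printoptions(precision=4,suppress=True)
o=get_obs();print(inH(),o["force"],o["qpos"],o["grip_width"])
t=np.radians(47);RL=np.array([[np.cos(t),np.sin(t),0],[0,0,-1],[-np.sin(t),np.cos(t),0]])
print(*go(RL,[-.0527,-.001,.149]))
c=camera("wrist");cv2.imwrite("pics/w6.png",c["pixels"][:,:,::-1])
import pickle;pickle.dump((c,o),open("w6.pkl","wb"))
```

```text
[[ 0.6642  0.7475  0.0057 -0.0813]
 [ 0.0074  0.0011 -1.      0.0006]
 [-0.7475  0.6642 -0.0048  0.1863]
 [ 0.      0.      0.      1.    ]] [ 0.2524  0.1969 -0.0627] [-0.8108  0.0104  2.0774  0.7127  0.4954 -1.0198] 0.05976639215457763
[ 0.0469 -0.0034  0.0019] [ 0.0557 -0.4251  1.3774]
```

View pics/w6.png

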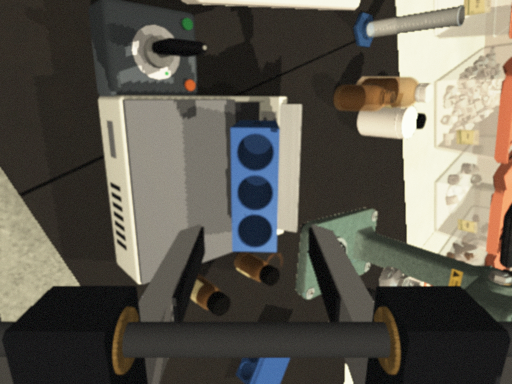

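Run:
```python
from h import *
import pickle
np.set_printoptions(precision=4,suppress=True)
c,o=pickle.load(open("w6.pkl","rb"))
crop(c["pixels"],200,100,330,270,3.5,"pics/w6z.png")
E=ext(c,o)
T=np.linalg.inv(Hm())
def f(q):
    x,y,z,th=q
    ex=np.array([np.cos(th),0,-np.sin(th)]);n=np.array([np.sin(th),0,np.cos(th)])
    P=[np.array([x,y,z])+a*n*.02+b*np.array([0,1,0])*.055 for a,b in((-1,1),(1,1),(1,-1),(-1,-1))]
    return (proj(c,E,np.array(P)@Hm()[:3,:3].T+H0)-np.array([(231,126),(277,126),(277,251),(232,251)])).ravel()
from scipy.optimize import least_squares
s=least_squares(lambda q:np.r_[f(q),(q[3]-np.radians(47))/.02],[-.0186,-.001,.113,.82]);print(s.x,np.degrees(s.x[3]),s.fun)
print(proj(c,E,Hm()[:3,:3]@[-.0186,-.001,.1128]+H0))
```

```text
[-0.0188  0.002   0.1124  0.8218] 47.08408094462951 [-1.418   0.203   1.9894  0.4033 -0.5405 -0.0744 -0.0983 -0.6001  0.0734]
[[254.6528 195.0532]]
```

View pics/w6z.png

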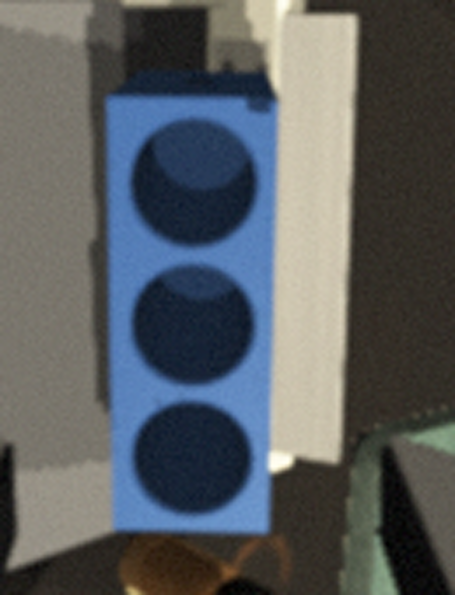

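Emit:
step_arm(
  motion=[
    [[0.024,-0.0017,-0.0006,0,-0.2,0.69],[0.023,-0.0017,-0.0006,0,-0.2,0.69],[0,0,0,0,0,0],[0,0,0,0,0,0]],
  ],
  fingers=0.054,
)

```text
time_s: 10.07
ee_pos: [0.4836, -0.3111, 0.1509]
eef_rot: [1.569, 0.819, -0.333]
force: [-1.0, 0.8, 0.7]
grip_width: 0.0542
```

Run:
```python
from h import *
np.set_printoptions(precision=4,suppress=True)
o=get_obs();print(inH(),o["force"],o["grip_width"])
t=np.radians(47);RL=np.array([[np.cos(t),np.sin(t),0],[0,0,-1],[-np.sin(t),np.cos(t),0]])
print(*go(RL,np.array([-.0188,.002,.1124])+.026*RL[:,0]))
```

```text
[[ 0.6832  0.7302  0.0031 -0.0506]
 [ 0.0013  0.003  -1.      0.0021]
 [-0.7302  0.6832  0.0012  0.1509]
 [ 0.      0.      0.      1.    ]] [-0.9703  0.7538  0.7081] 0.05421912956261876
[ 0.0758 -0.0031  0.0002] [ 0.1744 -0.0717 -0.0954]
```

Emit:
step_arm(
  motion=[
    [[0.025,-0.0031,0,0,0,0],[0.02,0,0,0,0,0],[0.01,0,0,0,0,0],[0.008,0,0,0,0,0],[0.007,0,0,0,0,0],[0.006,0,0,0,0,0],[0,0,0,0,0,0],[0,0,0,0,0,0]],
  ],
)

```text
time_s: 11.08
ee_pos: [0.5302, -0.3275, 0.0926]
eef_rot: [1.569, 0.818, -0.334]
force: [0.4, 0.5, -0.7]
grip_width: 0.0538
```

Run:
```python
from h import *
np.set_printoptions(precision=4,suppress=True)
o=get_obs();print(inH(),o["force"],o["grip_width"])
c=camera("wrist");cv2.imwrite("pics/w7.png",c["pixels"][:,:,::-1])
c=camera("side");crop(c["pixels"],205,130,335,280,4,"pics/s7.png")
```

```text
[[ 0.6836  0.7299  0.0022 -0.0012]
 [ 0.0006  0.0025 -1.      0.002 ]
 [-0.7299  0.6836  0.0012  0.0926]
 [ 0.      0.      0.      1.    ]] [ 0.3973  0.5076 -0.6906] 0.053832394731102344
```

View pics/w7.png

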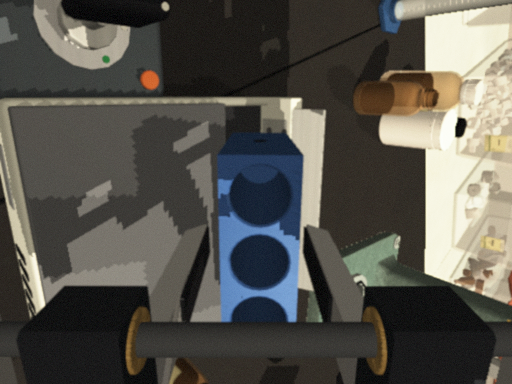

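View pics/s7.png

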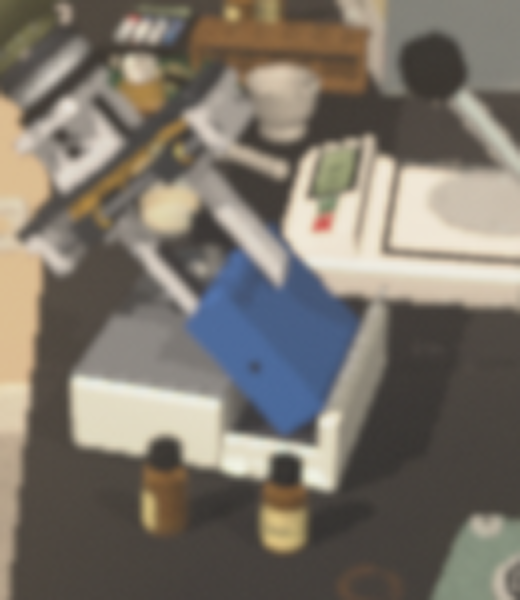

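Emit:
step_arm(
  motion=[
    [[0,0,0,0,0,0],[0,0,0,0,0,0],[0,0,0,0,0,0],[0,0,0,0,0,0],[0,0,0,0,0,0]],
  ],
  fingers=0.03,
  squeeze=50,
)

```text
time_s: 11.8
ee_pos: [0.5309, -0.3279, 0.0936]
eef_rot: [1.568, 0.816, -0.335]
force: [4.1, 0.3, 5.7]
grip_width: 0.0395
```

Run:
```python
from h import *
np.set_printoptions(precision=4,suppress=True)
o=get_obs();print(inH(),o["force"],o["grip_width"],o["moment"])
```

```text
[[ 0.6851  0.7285  0.0022 -0.0004]
 [ 0.0002  0.0027 -1.      0.0018]
 [-0.7285  0.6851  0.0017  0.0936]
 [ 0.      0.      0.      1.    ]] [4.0967 0.2719 5.6977] 0.039493909242748405 [-0.1806 -1.0819  0.2284]
```

Emit:
step_arm(
  motion=[
    [[-0.004,0.001,0,0,0,0],[-0.004,0.001,0,0,0,0],[-0.004,0.0005,0,0,0,0],[-0.004,0.0005,0,0,0,0],[0,0,0,0,0,0],[0,0,0,0,0,0]],
  ],
)

```text
time_s: 12.55
ee_pos: [0.5217, -0.3244, 0.1057]
eef_rot: [1.569, 0.819, -0.334]
force: [-0.2, -0.2, -7.8]
grip_width: 0.0397
```

```bash
cat > plan.py <<'E'
from h import *
np.set_printoptions(precision=4,suppress=True)
o=get_obs();T=inH();print(T,o["force"],o["grip_width"],o["moment"])
th0=np.degrees(np.arctan2(-T[2,0],T[0,0]));
def F(th,tcp):
    t=np.radians(th);return tcp-74e-3*np.array([-np.cos(t),np.sin(t)])-20e-3*np.array([np.sin(t),np.cos(t)])
f0=F(th0,T[[0,2],3])-[0,.026];print("theta",th0,"F",f0)
f1=np.array([.010,.010]);N=12
prev=Hm()@T
y0=T[1,3]
for i in range(1,N+1):
    a=i/N;th=th0+(90-th0)*a;t=np.radians(th);f=f0+(f1-f0)*a
    p=f+[0,.026]+74e-3*np.array([-np.cos(t),np.sin(t)])+20e-3*np.array([np.sin(t),np.cos(t)])
    RR=np.array([[np.cos(t),np.sin(t),0],[0,0,-1],[-np.sin(t),np.cos(t),0]])
    d,r=go(RR,[p[0],y0,p[1]],prev);print([round(x,4) for x in d],[round(x,2) for x in r],"F",f,"corner",f[0]+.04*np.sin(t),f[1]+.04*np.cos(t),"edge margin",f[0]-(.038-f[1])/np.tan(t))
    G=np.eye(4);G[:3,:3]=RR;G[:3,3]=[p[0],y0,p[1]];prev=Hm()@G
E
python3 plan.py
```

```text
[[ 0.6829  0.7305  0.0022 -0.0102]
 [ 0.0008  0.0023 -1.      0.0021]
 [-0.7305  0.6829  0.0009  0.1057]
 [ 0.      0.      0.      1.    ]] [-0.1564 -0.2019 -7.7973] 0.03971446298443508 [0.4935 1.3088 0.0291]
theta 46.93127928760366 F [0.0257 0.012 ]
[np.float64(0.0006), np.float64(0.0035), np.float64(0.0)] [np.float64(0.13), np.float64(-0.04), np.float64(-3.59)] F [0.0244 0.0118] corner 0.05524256398048159 0.037223631414641724 edge margin 0.002779519520102424
[np.float64(0.0007), np.float64(0.0035), np.float64(0.0)] [np.float64(0.0), np.float64(-0.0), np.float64(-3.59)] F [0.0231 0.0116] corner 0.05546783167096132 0.03507817928044397 edge margin 0.003979201768762333
[np.float64(0.0008), np.float64(0.0034), np.float64(-0.0)] [np.float64(0.0), np.float64(0.0), np.float64(-3.59)] F [0.0218 0.0115] corner 0.0555659854528847 0.03284074379846311 edge margin 0.004980825879237288
[np.float64(0.0008), np.float64(0.0034), np.float64(-0.0)] [np.float64(-0.0), np.float64(0.0), np.float64(-3.59)] F [0.0204 0.0113] corner 0.055531516481213676 0.030519462700932636 edge margin 0.005826049778101579
[... 980 characters left out ...]
5] corner 0.05321447257807227 0.01796132489299062 edge margin 0.00868694221657837
[np.float64(0.0013), np.float64(0.0033), np.float64(0.0)] [np.float64(-0.0), np.float64(-0.0), np.float64(-3.59)] F [0.0126 0.0103] corner 0.0522989633689315 0.015323894554698084 edge margin 0.009127125452990666
[np.float64(0.0014), np.float64(0.0033), np.float64(-0.0)] [np.float64(-0.0), np.float64(0.0), np.float64(-3.59)] F [0.0113 0.0102] corner 0.051227779843224054 0.01266685837086514 edge margin 0.009560203617009003
[np.float64(0.0015), np.float64(0.0033), np.float64(0.0)] [np.float64(-0.0), np.float64(-0.0), np.float64(-3.59)] F [0.01 0.01] corner 0.05 0.010000000000000002 edge margin 0.009999999999999997
```

Emit:
step_arm(
  motion=[
    [[0.0006,0.0035,0,0.1,0,-3.6],[0.0007,0.0035,0,0,0,-3.6],[0.0008,0.0034,0,0,0,-3.6],[0.0008,0.0034,0,0,0,-3.6],[0.0009,0.0034,0,0,0,-3.6],[0.001,0.0033,0,0,0,-3.6],[0,0,0,0,0,0]],
  ],
)

```text
time_s: 13.42
ee_pos: [0.5408, -0.3305, 0.1134]
eef_rot: [1.574, 1.188, -0.329]
force: [0.0, 0.8, -7.1]
grip_width: 0.0399
```

Run:
```python
from h import *
np.set_printoptions(precision=4,suppress=True)
o=get_obs();print(inH(),o["force"],o["grip_width"],o["moment"])
c=camera("wrist");cv2.imwrite("pics/w8.png",c["pixels"][:,:,::-1])
c=camera("side");crop(c["pixels"],205,130,335,280,4,"pics/s8.png")
```

```text
[[ 0.3731  0.9278  0.0028  0.0098]
 [ 0.0021  0.0021 -1.      0.0026]
 [-0.9278  0.3731 -0.0012  0.1134]
 [ 0.      0.      0.      1.    ]] [ 0.0035  0.8393 -7.1258] 0.039850128623085734 [0.2111 0.7173 0.0228]
```

View pics/s8.png

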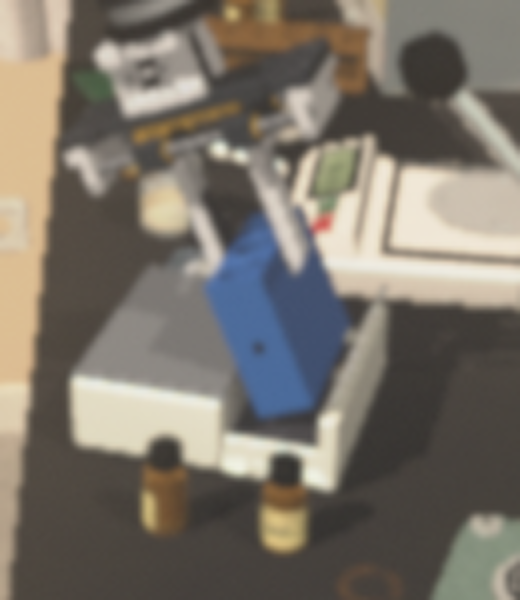

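View pics/w8.png

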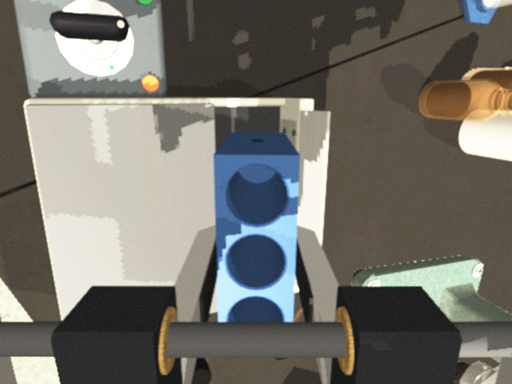

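Emit:
step_arm(
  motion=[
    [[0.0011,0.0033,0,0,0,-3.6],[0.0011,0.0033,0,0,0,-3.6],[0.0012,0.0033,0,0,0,-3.6],[0.0013,0.0033,0,0,0,-3.6],[0.0014,0.0033,0,0,0,-3.6],[0.0015,0.0033,0,0,0,-3.6],[0,0,0,0,0,0],[0,0,0,0,0,0]],
  ],
)

```text
time_s: 14.52
ee_pos: [0.5597, -0.3371, 0.1103]
eef_rot: [1.8, 1.564, -0.103]
force: [-0.2, -0.4, -7.4]
grip_width: 0.0398
```

Run:
```python
from h import *
np.set_printoptions(precision=4,suppress=True)
o=get_obs();print(inH(),o["force"],o["grip_width"],o["moment"],o["qpos"])
RU=np.array([[0,1,0],[0,0,-1],[-1,0,0.]])
print(*go(RU,[.03,.002,.11]))
c=camera("side");crop(c["pixels"],205,130,335,280,4,"pics/s9.png")
```

```text
[[ 0.0065  1.      0.0023  0.0298]
 [ 0.0015  0.0023 -1.      0.0025]
 [-1.      0.0065 -0.0015  0.1103]
 [ 0.      0.      0.      1.    ]] [-0.2137 -0.4407 -7.4432] 0.03976939114478293 [-0.0199 -0.0446 -0.0209] [-0.5995  0.609   1.3029  0.0034  1.2238 -0.2681]
[0.0003 0.0002 0.0005] [ 0.1321 -0.0874 -0.3729]
```

View pics/s9.png

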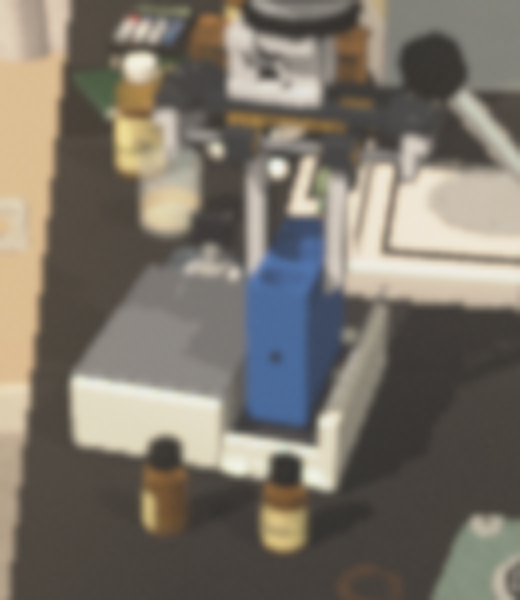

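Emit:
step_arm(
  motion=[
    [[0.003,0,0,0.1,-0.1,-0.37],[0.003,0,0,0,0,0],[0.002,0,0,0,0,0],[0.001,0,0,0,0,0],[0.0005,0,0,0,0,0],[0,0,0,0,0,0]],
  ],
)

```text
time_s: 15.32
ee_pos: [0.56, -0.3374, 0.1012]
eef_rot: [-0.966, 1.569, -2.872]
force: [-0.8, 0.7, -6.8]
grip_width: 0.0397
```

Run:
```python
from h import *
np.set_printoptions(precision=4,suppress=True)
o=get_obs();print(inH()[:3,3],o["force"],o["moment"])
```

```text
[0.0301 0.0024 0.1012] [-0.8255  0.711  -6.7581] [0.0524 0.1036 0.0424]
```

Emit:
step_arm(
  motion=[
    [[0.0008,0,0,0,0,0],[0.0007,0,0,0,0,0],[0,0,0,0,0,0]],
  ],
)

```text
time_s: 15.7
ee_pos: [0.56, -0.3378, 0.1009]
eef_rot: [-0.17, 1.569, -2.075]
force: [-5.1, -0.7, 6.0]
grip_width: 0.0394
```

Emit:
step_arm(
  motion=[
    [[-0.001,0,0,0,0,0],[0,0.003,0,0,0,0],[0,0.003,0,0,0,0],[0,0.003,0,0,0,0],[0,0.002,0,0,0,0],[0,0,0,0,0,0]],
  ],
)

```text
time_s: 16.45
ee_pos: [0.5703, -0.3407, 0.1009]
eef_rot: [-1.376, 1.568, 3.002]
force: [-5.6, 2.3, 3.7]
grip_width: 0.0399
```

Run:
```python
from h import *
np.set_printoptions(precision=4,suppress=True)
o=get_obs();print(inH()[:3,3],o["force"],o["moment"])
c=camera("side");crop(c["pixels"],205,130,335,280,4,"pics/s10.png")
```

```text
[0.041  0.0027 0.1009] [-5.5517  2.2548  3.7148] [0.8992 1.4527 0.1614]
```

View pics/s10.png

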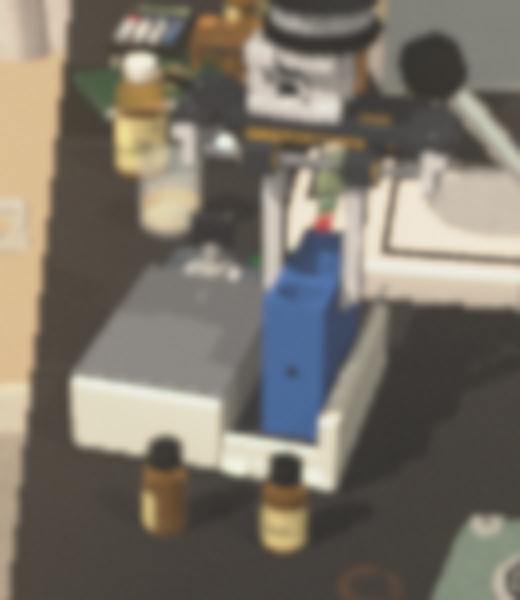

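Emit:
step_arm(
  motion=[
    [[-0.0005,0.002,0,0,0,0],[0,0.002,0,0,0,0],[0,0.001,0,0,0,0],[0,0,0,0,0,0]],
  ],
)

```text
time_s: 17.0
ee_pos: [0.5746, -0.3421, 0.1009]
eef_rot: [-1.515, 1.567, 2.863]
force: [-8.7, 2.7, 1.4]
grip_width: 0.0399
```

Run:
```python
from h import *
np.set_printoptions(precision=4,suppress=True)
o=get_obs();print(inH()[:3,3],o["force"],o["moment"])
c=camera("wrist");cv2.imwrite("pics/w11.png",cv2.resize(c["pixels"][:,:,::-1],None,fx=1.5,fy=1.5))
```

```text
[0.0455 0.0027 0.1009] [-8.6525  2.659   1.4358] [1.0633 2.0648 0.0717]
```

View pics/w11.png

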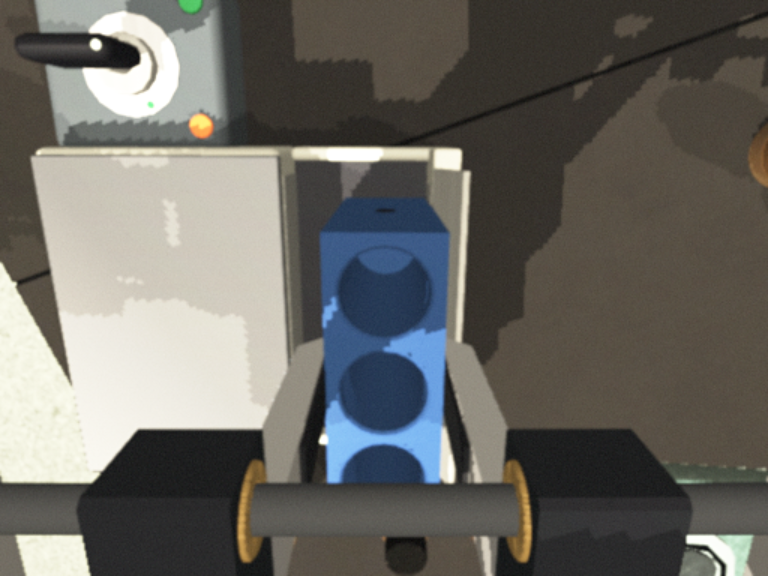

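Emit:
step_arm(
  motion=[
    [[0,0.001,0,0,0,0],[0,0.001,0,0,0,0],[0,0,0,0,0,0]],
  ],
)

```text
time_s: 17.42
ee_pos: [0.575, -0.3423, 0.1009]
eef_rot: [-1.603, 1.563, 2.775]
force: [-20.6, 7.9, 9.5]
grip_width: 0.0394
```

Emit:
step_arm(
  motion=[
    [[-0.0006,-0.0012,0,0,0,0],[0,0,0,0,0,0]],
  ],
)

```text
time_s: 17.68
ee_pos: [0.5748, -0.3422, 0.1009]
eef_rot: [-1.574, 1.566, 2.804]
force: [-9.8, 2.9, -1.0]
grip_width: 0.0398
```

Run:
```python
from h import *
np.set_printoptions(precision=4,suppress=True)
o=get_obs();print(inH(),o["force"],o["moment"])
```

```text
[[-0.0051  1.      0.0002  0.0458]
 [ 0.      0.0002 -1.      0.0027]
 [-1.     -0.0051 -0.      0.1009]
 [ 0.      0.      0.      1.    ]] [-9.7579  2.8866 -1.0026] [ 1.0827  2.338  -0.0902]
```

Emit:
step_arm(
  motion=[
    [[0,0,0,0,0,0],[0,0,0,0,0,0],[0,0,0,0,0,0]],
  ],
  fingers=0.056,
)

```text
time_s: 18.05
ee_pos: [0.5762, -0.3429, 0.102]
eef_rot: [-0.252, 1.57, -2.157]
force: [-0.6, -0.4, -0.6]
grip_width: 0.0557
```

Run:
```python
from h import *
np.set_printoptions(precision=4,suppress=True)
o=get_obs();print(inH(),o["force"],o["moment"],o["grip_width"])
c=camera("side");crop(c["pixels"],205,130,335,280,4,"pics/s12.png")
c=camera("wrist");cv2.imwrite("pics/w12.png",cv2.resize(c["pixels"][:,:,::-1],None,fx=1.5,fy=1.5))
```

```text
[[-0.0002  1.      0.0005  0.0473]
 [-0.001   0.0005 -1.      0.0025]
 [-1.     -0.0003  0.001   0.102 ]
 [ 0.      0.      0.      1.    ]] [-0.5656 -0.4226 -0.5506] [-0.0348 -0.101   0.0416] 0.055727964422390655
```

View pics/s12.png

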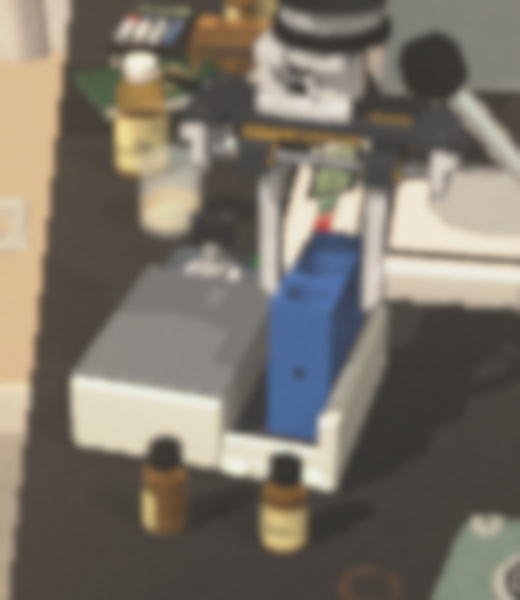

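View pics/w12.png

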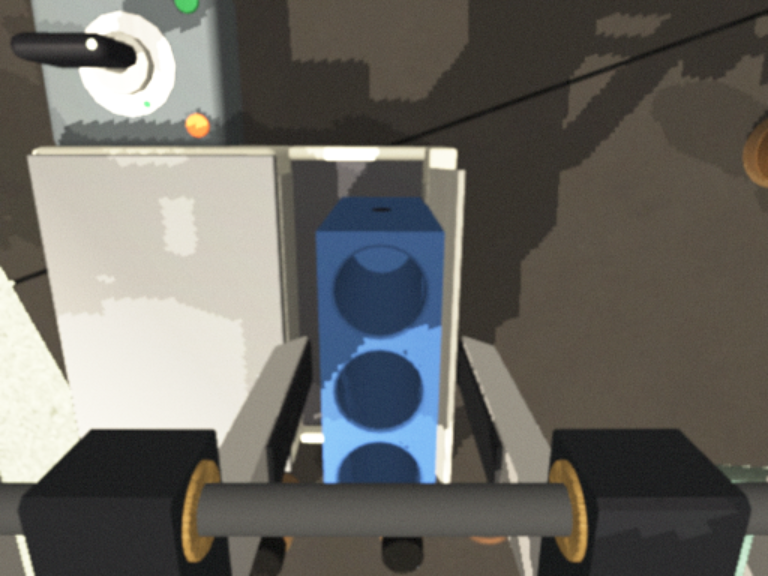

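Emit:
step_arm(
  motion=[
    [[-0.02,0,0,0,0,0],[-0.035,0,0,0,0,0],[0,-0.035,0,-10,0,0],[0,0,0,-10,0,0],[0,0,0,-10,0,0],[0,0,0,-10,0,0],[0,0,0,-10,0,0],[0,0,0,-10,0,0],[0,0,0,-10,0,0],[0,0,0,-10,0,0],[0,0,0,-10,0,0],[0,0,0,0,0,0]],
  ],
  fingers=0.07,
)

```text
time_s: 19.65
ee_pos: [0.5431, -0.3315, 0.1581]
eef_rot: [-1.396, 1.57, -1.732]
force: [-0.8, -1.1, 0.5]
grip_width: 0.0701
```

Run:
```python
from h import *
np.set_printoptions(precision=4,suppress=True)
o=get_obs();print(inH(),o["force"],o["qpos"])
RP=np.array([[0,0,1],[0,1,0],[-1,0,0.]])
print(*go(RP,[-.035,.002,.075]))
import pickle
c=camera("wrist");pickle.dump((c,o),open("w13.pkl","wb"));cv2.imwrite("pics/w13.png",cv2.resize(c["pixels"][:,:,::-1],None,fx=1.5,fy=1.5))
```

```text
[[ 0.0002  0.0006  1.      0.0123]
 [-0.0012  1.     -0.0006  0.0024]
 [-1.     -0.0012  0.0002  0.1581]
 [ 0.      0.      0.      1.    ]] [-0.7823 -1.0765  0.5109] [-0.6051  0.5304  1.3094 -0.0011  1.3013 -1.8401]
[ 0.0831 -0.0004 -0.0474] [-0.0335  0.0121  0.0689]
```

View pics/w13.png

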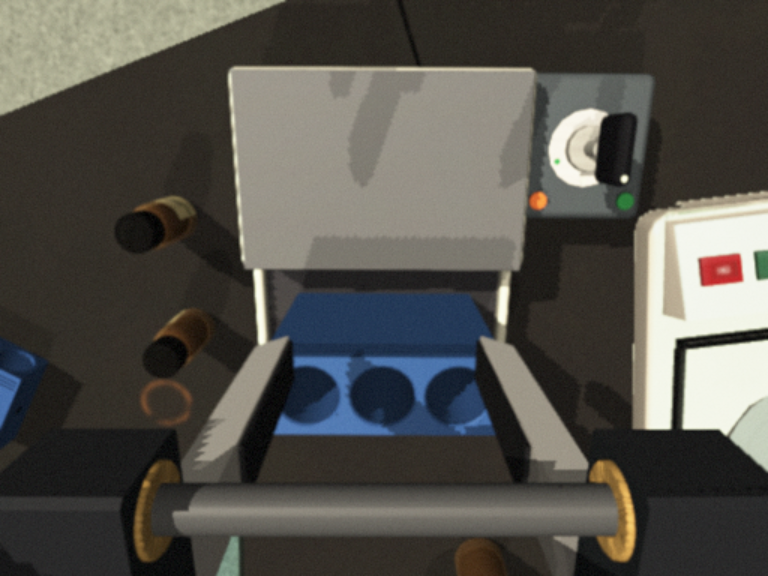

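Run:
```python
from h import *
import pickle
np.set_printoptions(precision=4,suppress=True)
c,o=pickle.load(open("w13.pkl","rb"));E=ext(c,o);Ti=np.linalg.inv(Hm())
for n,p,z in [("edgeL",(244,269),.064),("edgeR",(522,269),.064),("backL",(230,67),.064),("backR",(537,70),.064),
 ("topfr",(279,355),.126),("topfl",(490,355),.126),("bot r",(298,293),.026),("bot l",(472,293),.026),("keytop a",(608,113),.095),("keytop b",(636,115),.095),("keytop c",(630,184),.095),("keytop d",(603,182),.095)]:
    P=atz(c,E,((p[0]+.5)/1.5-.5,(p[1]+.5)/1.5-.5),z);print(n,(Ti@np.r_[P,1])[:3])
crop(c["pixels"],340,40,460,150,6,"pics/w13k.png")
```

```text
edgeL [-0.0007 -0.0757  0.064 ]
edgeR [-0.0009  0.079   0.064 ]
backL [-0.1049 -0.0749  0.064 ]
backR [-0.1036  0.0788  0.064 ]
topfr [ 0.0237 -0.0451  0.126 ]
topfl [0.0236 0.0503 0.126 ]
bot r [ 0.0248 -0.053   0.026 ]
bot l [0.0247 0.0587 0.026 ]
keytop a [-0.0817  0.1039  0.095 ]
keytop b [-0.0809  0.1168  0.095 ]
keytop c [-0.05    0.1182  0.095 ]
keytop d [-0.0509  0.1053  0.095 ]
```

View pics/w13k.png

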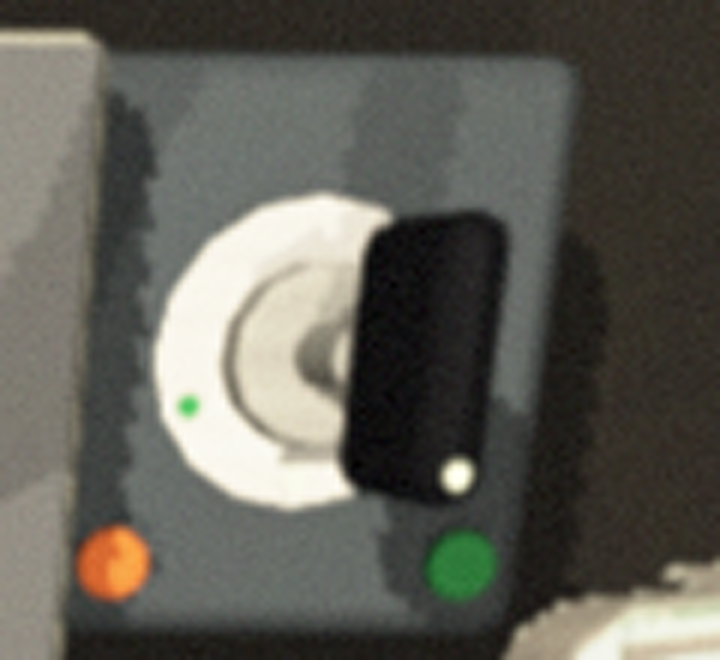

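Emit:
step_arm(
  motion=[
    [[0,0,-0.0475,0,0,0],[0.04,0,0,0,0,0],[0.043,0,0,0,0,0],[0,0,0.025,0,0,0],[0,0,0.018,0,0,0],[0,0,0.005,0,0,0],[0,0,0.002,0,0,0],[0,0,0.0015,0,0,0],[0,0,0,0,0,0]],
  ],
)

```text
time_s: 20.82
ee_pos: [0.5464, -0.3327, 0.0739]
eef_rot: [-2.474, 1.569, -2.809]
force: [-1.0, -0.2, -1.2]
grip_width: 0.0702
```

Run:
```python
from h import *
np.set_printoptions(precision=4,suppress=True)
o=get_obs();print(inH()[:3,3],o["force"],o["moment"])
```

```text
[0.0157 0.0024 0.0739] [-0.9537 -0.1681 -1.1777] [ 0.0347 -0.1401  0.0237]
```

Emit:
step_arm(
  motion=[
    [[0,0,0.001,0,0,0],[0,0,0.001,0,0,0],[0,0,0,0,0,0]],
  ],
)

```text
time_s: 21.2
ee_pos: [0.547, -0.333, 0.0741]
eef_rot: [-3.032, 1.566, 2.916]
force: [-13.5, 4.7, 8.7]
grip_width: 0.0702
```

Emit:
step_arm(
  motion=[
    [[0,0,-0.004,0,0,0],[0,0,-0.03,0,0,0],[-0.06,0,-0.03,0,0,0],[0,0.056,-0.009,0,0,0],[0,0.056,-0.009,0,0,0],[0,0,0,0,0,0]],
  ],
  fingers=0.045,
)

```text
time_s: 21.95
ee_pos: [0.5102, -0.1984, 0.1301]
eef_rot: [-2.43, 1.57, -2.761]
force: [-1.0, -0.7, 0.3]
grip_width: 0.0452
```

Run:
```python
from h import *
np.set_printoptions(precision=4,suppress=True)
o=get_obs();print(inH(),o["force"],o["qpos"])
RP=np.array([[0,0,1],[0,1,0],[-1,0,0.]])
print(*go(RP,[-.066,.1145,.072]))
import pickle
c=camera("wrist");pickle.dump((c,o),open("w14.pkl","wb"));cv2.imwrite("pics/w14.png",cv2.resize(c["pixels"][:,:,::-1],None,fx=1.5,fy=1.5))
c=camera("side");crop(c["pixels"],205,130,335,280,4,"pics/s14.png")
```

```text
[[-0.0006 -0.0041  1.     -0.0625]
 [-0.0005  1.      0.0041  0.1173]
 [-1.     -0.0005 -0.0006  0.1301]
 [ 0.      0.      0.      1.    ]] [-1.0189 -0.6706  0.2704] [-0.4375  0.3678  1.6142 -0.0006  1.1602 -1.6771]
[ 0.0581 -0.0028 -0.0035] [ 0.2321 -0.0344  0.0298]
```

View pics/w14.png

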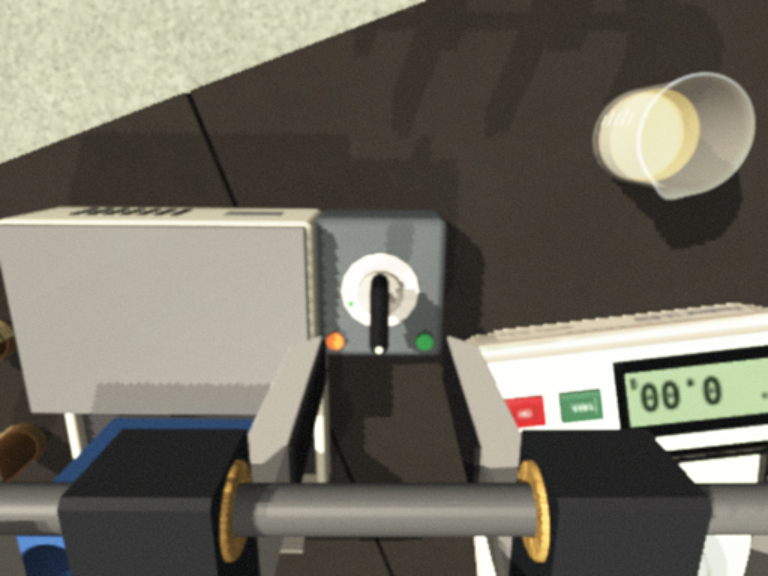

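View pics/s14.png

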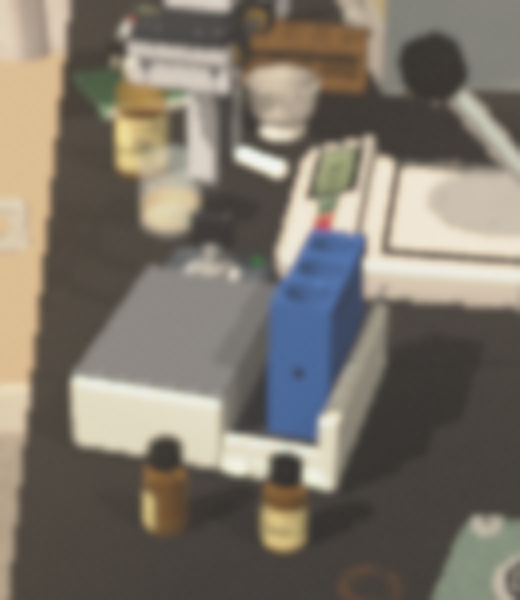

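Emit:
step_arm(
  motion=[
    [[0,-0.0025,-0.0035,0.2,0,0],[0.025,0,0,0,0,0],[0.02,0,0,0,0,0],[0.012,0,0,0,0,0],[0,0,0,0,0,0]],
  ],
)

```text
time_s: 22.68
ee_pos: [0.5051, -0.203, 0.0721]
eef_rot: [-2.859, 1.568, 3.085]
force: [-0.2, 0.2, 0.5]
grip_width: 0.045
```

Emit:
step_arm(
  motion=[
    [[0,0,0,0,0,0],[0,0,0,0,0,0],[0,0,0,0,0,0],[0,0,0,0,0,0],[0,0,0,0,0,0]],
  ],
  fingers=0.003,
  squeeze=30,
)

```text
time_s: 23.3
ee_pos: [0.5066, -0.1999, 0.073]
eef_rot: [1.794, 1.567, 1.457]
force: [7.5, 20.0, 3.2]
grip_width: 0.0087
```

Run:
```python
from h import *
np.set_printoptions(precision=4,suppress=True)
o=get_obs();print(inH(),o["force"],o["moment"],o["grip_width"])
c=camera("wrist");cv2.imwrite("pics/w15.png",c["pixels"][:,:,::-1])
```

```text
[[-0.0008  0.0027  1.     -0.0654]
 [ 0.0037  1.     -0.0027  0.1148]
 [-1.      0.0037 -0.0008  0.073 ]
 [ 0.      0.      0.      1.    ]] [ 7.5381 20.021   3.1754] [ 4.0908 -1.5145 -0.0571] 0.008742590427595592
```

View pics/w15.png

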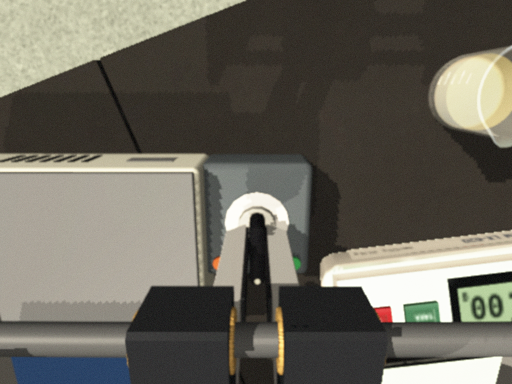

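Emit:
step_arm(
  motion=[
    [[0,0.0035,0,0,0,0],[0,0,0,0,0,0],[0,0,0,0,0,0]],
  ],
)

```text
time_s: 23.72
ee_pos: [0.5068, -0.1994, 0.073]
eef_rot: [-2.215, 1.57, -2.553]
force: [-1.3, -1.0, 5.4]
grip_width: 0.0086
```

Emit:
step_arm(
  motion=[
    [[0,0,0,5,0,0],[0,0,0,8,0,0],[0,0,0,8,0,0],[0,0,0,8,0,0],[0,0,0,8,0,0],[0,0,0,8,0,0],[0,0,0,8,0,0],[0,0,0,8,0,0],[0,0,0,5,0,0],[0,0,0,0,0,0]],
  ],
)

```text
time_s: 24.98
ee_pos: [0.5073, -0.199, 0.073]
eef_rot: [0.519, 1.571, -0.97]
force: [4.1, 3.5, 4.7]
grip_width: 0.0092
```

Run:
```python
from h import *
np.set_printoptions(precision=4,suppress=True)
o=get_obs();T=inH();print(T,o["force"],o["moment"],o["grip_width"],np.degrees(np.arctan2(T[1,1],T[0,1]))-90)
c=camera("wrist");cv2.imwrite("pics/w16.png",c["pixels"][:,:,::-1])
```

```text
[[ 0.0002  0.9145  0.4045 -0.0651]
 [-0.0001  0.4045 -0.9145  0.1158]
 [-1.      0.0001  0.0002  0.073 ]
 [ 0.      0.      0.      1.    ]] [4.1493 3.4841 4.6929] [ 0.7066 -0.8325  0.0856] 0.0092043037903863 -66.13752818268826
```

View pics/w16.png

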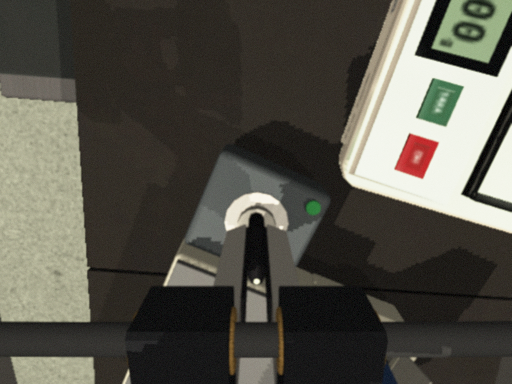

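Emit:
step_arm(
  motion=[
    [[0,0,0,2,0,0],[0,0,0,1.5,0,0],[0,0,0,0,0,0]],
  ],
)

```text
time_s: 25.4
ee_pos: [0.5073, -0.199, 0.073]
eef_rot: [0.455, 1.57, -1.094]
force: [4.2, 2.3, 4.0]
grip_width: 0.0089
```

```bash
cat > q.py <<'E'
from h import *
np.set_printoptions(precision=4,suppress=True)
o=get_obs();T=inH();print(T[:3,3],o["force"],o["moment"],o["grip_width"],np.degrees(np.arctan2(T[1,1],T[0,1]))-90)
E
python3 q.py
```

```text
[-0.065   0.1158  0.073 ] [4.2454 2.327  4.0462] [ 0.747  -0.9667  0.1975] 0.00885373911280258 -69.53832060629546
```

Emit:
step_arm(
  motion=[
    [[0,0,0,1.5,0,0],[0,0,0,1,0,0],[0,0,0,0,0,0]],
  ],
)

```text
time_s: 25.78
ee_pos: [0.5073, -0.199, 0.073]
eef_rot: [0.114, 1.57, -1.477]
force: [4.8, 3.2, 4.3]
grip_width: 0.009
```

```bash
python3 q.py
```

```text
[-0.065   0.1158  0.073 ] [4.7742 3.2326 4.256 ] [ 0.767  -0.9485  0.5166] 0.00897576661329167 -72.008410822445
```

Emit:
step_arm(
  motion=[
    [[0,0,0,0,0,0],[0,0,0,0,0,0],[0,0,0,0,0,0],[0,0,0,0,0,0],[0,0,0,0,0,0],[-0.02,0,0,0,0,0],[-0.04,0,0,0,0,0],[-0.05,0,0,0,0,0],[-0.05,0,0,0,0,0],[0,0,0,0,0,0]],
  ],
  fingers=0.06,
)

```text
time_s: 27.02
ee_pos: [0.508, -0.1998, 0.2364]
eef_rot: [0.948, 1.565, -0.647]
force: [0.3, -0.4, -0.6]
grip_width: 0.0602
```

```bash
python3 q.py
python3 - <<'E'
from h import *
c=camera("wrist");cv2.imwrite("pics/w17.png",c["pixels"][:,:,::-1])
c=camera("side");crop(c["pixels"],205,130,335,280,4,"pics/s17.png")
E
```

```text
[-0.0642  0.1153  0.2364] [ 0.2798 -0.3554 -0.6368] [-0.0374 -0.0973  0.0204] 0.06017215783508009 -72.17322683752575
```

View pics/w17.png

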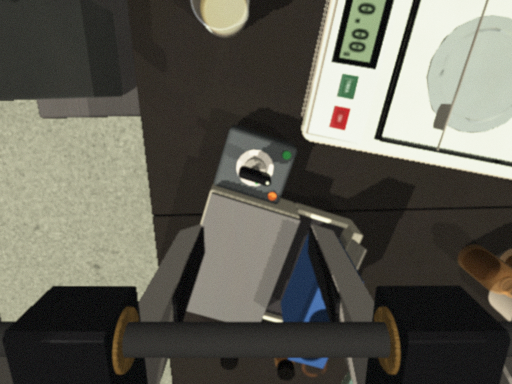

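View pics/s17.png

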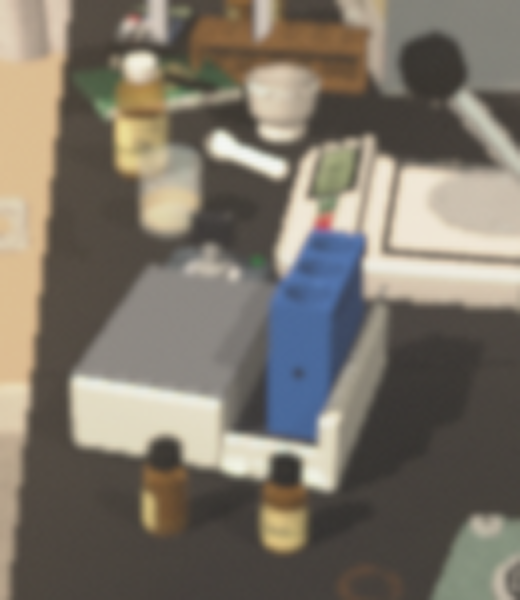

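Emit:
step_arm(
  motion=[
    [[0,0,0,-10.3,0,0],[0,0,0,-10.3,0,0],[0,0,0,-10.3,0,0],[0,0,0,-10.3,0,0],[0,0,0,-10.3,0,0],[0,0,0,-10.3,0,0],[0,0,0,-10.3,0,0],[0,-0.056,0.055,0,0,0],[0,-0.057,0.055,0,0,0],[0,0,0,0,0,0],[0,0,0,0,0,0]],
  ],
)

```text
time_s: 28.5
ee_pos: [0.5592, -0.3119, 0.2309]
eef_rot: [-3.104, 1.567, 2.842]
force: [0.1, -0.5, 0.0]
grip_width: 0.0597
```

```bash
python3 q.py
python3 - <<'E'
from h import *
import pickle
o=get_obs();c=camera("wrist");pickle.dump((c,o),open("w18.pkl","wb"));cv2.imwrite("pics/w18.png",cv2.resize(c["pixels"][:,:,::-1],None,fx=1.5,fy=1.5))
E
```

```text
[0.0211 0.0262 0.2309] [ 0.08   -0.5138  0.0113] [ 0.0307 -0.1671 -0.0627] 0.059729656511892444 -0.08271781827970415
```

View pics/w18.png

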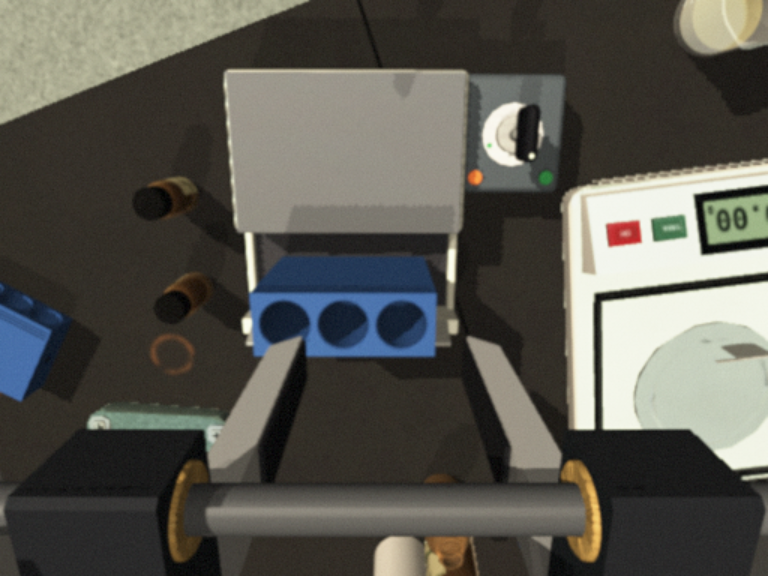

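Run:
```python
from h import *
import pickle
np.set_printoptions(precision=4,suppress=True)
c,o=pickle.load(open("w18.pkl","rb"));E=ext(c,o);Ti=np.linalg.inv(Hm())
crop(c["pixels"],145,135,325,245,4.4,"pics/w18z.png")
def g(p,z):return (Ti@np.r_[atz(c,E,((p[0]+.5)/1.5-.5,(p[1]+.5)/1.5-.5),z),1])[:2]
print(g((236,233),.064),g((462,232),.064),g((270,258),.026),g((423,257),.026),g((253,291),.126),g((436,291),.126),g((253,355),.126),g((436,356),.126))
```

```text
[-0.     -0.0762] [-0.0007  0.0799] [ 0.0262 -0.0626] [0.0255 0.0563] [ 0.0235 -0.0506] [0.0235 0.0565] [ 0.0641 -0.0535] [0.0647 0.0577]
```

View pics/w18z.png

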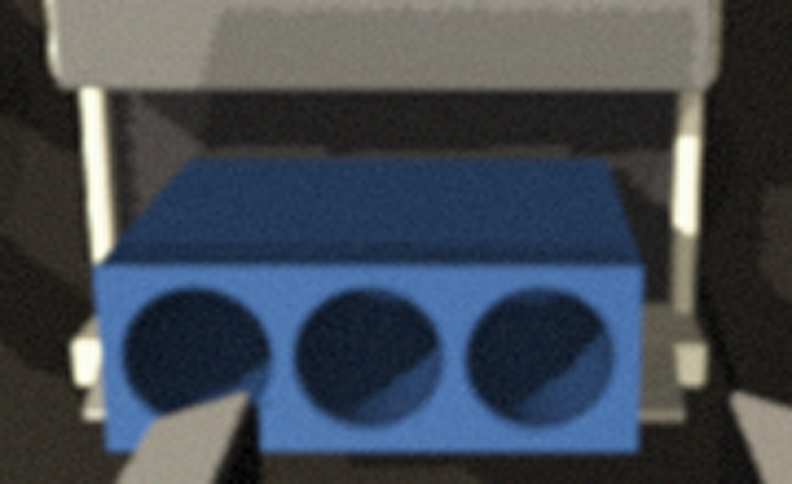

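```bash
python3 -c "
from station import ticket
print(ticket.hand_in())"
```

```text
the job is handed in; nothing more can be done
None
```

I finished the whole sequence and handed the job in at about 28.5 s of the 72 s allowed. I did not see or read any verdict.

**What I did**
- **Tipping:** I pushed the block forward, easing off now and then. It tipped over the step edge and leaned at about 47°.
- **Swinging up:** I gripped the raised end and lifted it about 12 mm so its foot would clear the sensor pin. Then I turned it upright slowly and lowered it until it stood on the plate with its wells up.
- **Pushing home:** I slid it to the rear wall until the push force jumped to about 22 N. After letting go, I pushed it again lower down, with about 14 N, and it barely moved.
- **Start key:** I turned the key clockwise to about 72° by the tool's reading. The turning moment rose to 0.5 N m there, well above the spring's 0.11 N m, so it was at its stop. I then let go, and the picture shows it sprung back to rest.

**Last checks**
- **Block position:** it stands upright and square to the step, with its face about 25–26 mm from the step edge, where 25 mm is fully home. That is within the roughly 1–2 mm accuracy of the camera measurement.
- **Sensor pin:** I could not see the pin or read its position. That it is pressed in is judged from the block's position and the firm stop when pushing.
- **Bystanders:** the vials, beaker and bottle look undisturbed in the last pictures.
- **Robot:** the gripper is clear of everything and touching nothing.

Nothing I checked failed. The cameras disagreed by up to about 3 mm on where the heater is, which was small enough for the contacts to correct.

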